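# Scan the lid seam of a screened module under weights

## Task

Slide the screened module along the bench, without lifting it, onto its outline on the copper plate, connector towards the robot, then stack all the steel weight plates in one square pile on the middle of its lid, long sides along the module's, to hold the lid down. Then take the probe from its stand and guide its tip slowly (about 2 cm a second), just above or lightly touching, along the dark lid seam: from the corner left of the connector (seen from the robot) up the left side, across the far end and back down the right side to the corner right of the connector. Finally hang the probe back in its stand, leaving the pile square, the module on its outline and the reel, screwdriver and spare board untouched.

Things in the scene. Friction and masses are not known exactly. Their poses are not given: they have to be found in the camera images.
- module: screened module: loose flat aluminium box 150 (x) x 110 (y) x 30 mm high, 0.55 to 0.95 kg, too wide to grip; black connector block 36 x 36 x 24 mm high on the middle of its short -x side (x -75 to -111 mm), which can be gripped to draw it along. The lid seam is a thin dark rectangle on the top face, 8 mm in from the edges. Origin: centre of the box's underside; z up
- module_plug (a point): centre of the module's connector block, 93 mm from the module's origin along its -x, 12 mm above its underside; free on three sides
- ground_plate: the target: copper plate 240 x 150 mm let flush into the bench (fixed, no step) with a dark outline of the module, box and connector, on it. Origin: centre of the box outline, at bench level; the connector outline lies to -x, towards the robot. The module is in place when its origin and axes match these
- plate_plug (a point): where the centre of the connector block belongs: 93 mm from the target's origin along its -x
- seam0 (a point): point 0 of 0 to 6 along the seam to be scanned, on the module's top face: the corner left of the connector (start). Left, right and far are as seen from the robot once the module lies on its target; in the module's frame x -67, y 47, z 30 mm
- seam1 (a point): point 1 of 0 to 6 along the seam to be scanned, on the module's top face: the middle of the left side. Left, right and far are as seen from the robot once the module lies on its target; in the module's frame x 0, y 47, z 30 mm
- seam2 (a point): point 2 of 0 to 6 along the seam to be scanned, on the module's top face: the far left corner. Left, right and far are as seen from the robot once the module lies on its target; in the module's frame x 67, y 47, z 30 mm
- seam3 (a point): point 3 of 0 to 6 along the seam to be scanned, on the module's top face: the middle of the far end. Left, right and far are as seen from the robot once the module lies on its target; in the module's frame x 67, y 0, z 30 mm
- seam4 (a point): point 4 of 0 to 6 along the seam to be scanned, on the module's top face: the far right corner. Left, right and far are as seen from the robot once the module lies on its target; in the module's frame x 67, y -47, z 30 mm
- seam5 (a point): point 5 of 0 to 6 along the seam to be scanned, on the module's top face: the middle of the right side. Left, right and far are as seen from the robot once the module lies on its target; in the module's frame x 0, y -47, z 30 mm
- seam6 (a point): point 6 of 0 to 6 along the seam to be scanned, on the module's top face: the corner right of the connector (end). Left, right and far are as seen from the robot once the module lies on its target; in the module's frame x -67, y -47, z 30 mm
- weight1: plain steel weight plate 64 (x) x 44 (y) x 12 mm thick (z), 0.21 to 0.33 kg, the same both ways up, with two small dark dots on each flat face; origin at its centre, 6 mm above what it lies on. It can be gripped across either its width or its length. Two or three such identical plates lie on the bench in a run; an absent one reads None
- weight2: plain steel weight plate 64 (x) x 44 (y) x 12 mm thick (z), 0.21 to 0.33 kg, the same both ways up, with two small dark dots on each flat face; origin at its centre, 6 mm above what it lies on. It can be gripped across either its width or its length. Two or three such identical plates lie on the bench in a run; an absent one reads None
- weight3: plain steel weight plate 64 (x) x 44 (y) x 12 mm thick (z), 0.21 to 0.33 kg, the same both ways up, with two small dark dots on each flat face; origin at its centre, 6 mm above what it lies on. It can be gripped across either its width or its length. Two or three such identical plates lie on the bench in a run; an absent one reads None
- weight4: plain steel weight plate 64 (x) x 44 (y) x 12 mm thick (z), 0.21 to 0.33 kg, the same both ways up, with two small dark dots on each flat face; origin at its centre, 6 mm above what it lies on. It can be gripped across either its width or its length. Two or three such identical plates lie on the bench in a run; an absent one reads None
- probe: pen-like probe, 0.06 kg, upright in its stand, tip down. Origin: on its axis, at the underside of its round collar (30 mm across, 6 mm thick); z up along the axis. Above the collar a square grip 18 x 18 mm (sides along x and y) from z 6 to 68 mm; below it a shaft 12 mm across to z -35 mm, then a thin brass rod with an 8 mm ball that ends at z -60 mm
- probe_tip (a point): the lowest point of the ball at the probe's tip, z -60 mm in the probe's frame
- stand: black probe stand, a block 50 x 50 x 75 mm high fixed to the bench, on a dark foot 64 mm square, with a vertical through hole 20 mm across in the middle of its top. The probe hangs in it with the collar resting on the top, so that its origin is 75 mm above the stand's. Origin: centre of the underside
- reel: bystander: grey solder reel, 60 mm across, 35 mm high, standing flat; origin centre of the underside
- screwdriver: bystander: screwdriver about 150 mm long lying on the bench; origin near its middle, along its x
- spare_board: bystander: green circuit board 110 x 80 mm, about 14 mm high with its parts; origin centre of the underside

How it is judged (in metres and radians):
On the way, in this order (a step that is already met when the one before it is completed fails the run):
1. the module lies on its outline (horizontal distance between module and ground_plate below 0.008 m and horizontal distance between module_plug and plate_plug below 0.012 m and height (world z) of module below 0.006 m and linear speed of module below 0.02 m/s), for 0.3 s.
2. all the weights are piled squarely on the module's lid and let go, with the module on its outline (all of step 1 and horizontal distance between each of weight1, weight2, weight3, weight4 and module below 0.008 m and angle between the x axis of each of weight1, weight2, weight3, weight4 and the x axis of module, either way round below 0.15 rad and angle between the z axis of each of weight1, weight2, weight3, weight4 and the z axis of module, either way round below 0.1 rad and z of each of weight1, weight2, weight3, weight4 in the frame of module above 0.031 m and linear speed of each of weight1, weight2, weight3, weight4 below 0.02 m/s and contact force between the fingers and weight1 below 0.3 N and contact force between the fingers and weight2 below 0.3 N and contact force between the fingers and weight3 below 0.3 N and contact force between the fingers and weight4 below 0.3 N), for 0.4 s.
3. the probe's tip passes slowly (0.3 s within 8 mm) over the corner left of the connector (start) (distance between probe_tip and seam0 below 0.008 m), for 0.3 s.
4. the probe's tip passes slowly (0.3 s within 8 mm) over the middle of the left side (distance between probe_tip and seam1 below 0.008 m), for 0.3 s.
5. the probe's tip passes slowly (0.3 s within 8 mm) over the far left corner (distance between probe_tip and seam2 below 0.008 m), for 0.3 s.
6. the probe's tip passes slowly (0.3 s within 8 mm) over the middle of the far end (distance between probe_tip and seam3 below 0.008 m), for 0.3 s.
7. the probe's tip passes slowly (0.3 s within 8 mm) over the far right corner (distance between probe_tip and seam4 below 0.008 m), for 0.3 s.
8. the probe's tip passes slowly (0.3 s within 8 mm) over the middle of the right side (distance between probe_tip and seam5 below 0.008 m), for 0.3 s.
9. the probe's tip passes slowly (0.3 s within 8 mm) over the corner right of the connector (end) (distance between probe_tip and seam6 below 0.008 m), for 0.3 s.
At the end, for the whole second after the job is handed in: Module on its outline (centre within 8 mm, connector 12 mm); every weight flat in one pile, within 8 mm of the lid's middle and 0.15 rad of its long axis; probe upright in its stand (within 8 mm of the hole's axis, collar within 6 mm of the top); all at rest, let go (all of step 2 and horizontal distance between probe and stand below 0.008 m and z of probe in the frame of stand between 0.069 and 0.081 m and angle between probe's own z axis and vertical below 0.1 rad and linear speed of probe below 0.02 m/s); the robot touches nothing.
It fails at once if the module is lifted off the bench or tipped (height (world z) of module above 0.015 m or angle between module's own z axis and vertical above 0.15 rad).
It fails at once if the probe is pressed hard (over 25 N) on the module (contact force between probe and module above 25 N).
It fails at once if a bystander is moved more than 3 cm (distance of any of reel, screwdriver, spare_board from where it was at the start of the episode above 0.03 m).
Of weight1, weight2, weight3, weight4 only 2 to 3 are there at a start; the rules pass over those that are not, and their reading is None.
At some moment in a run one of weight1, weight2, weight3, weight4 may be knocked a few centimetres aside while the robot is not near it.
It also fails if it takes over 210 s, if anything falls off the work surface, if the arm or the gripper's body presses on something with over 40 N, if the wrist force passes 120 N, or if a joint passes its speed limit or range.

## Robot

A 6-joint arm with a two-finger parallel gripper is mounted at the origin on the work surface. World frame = base frame: x ahead of the robot, y to its left, z up, the work surface at z = 0. Lengths are in m, angles in degrees, forces in N, time in s.
With the tool pointing down it reaches from about 0.3 to 0.75 m from the base axis. Payload 8.5 kg.
Tool frame: the origin (TCP) lies at the very end of the fingers, on their centre line; the grasp point (between the pads) lies 19 mm behind it (manip.pinch_z is the distance from the TCP to the grasp point, in m); z points along the fingers, y is the line along which they close (so a half turn about z gives the same grasp; the last joint's range is limited). The gripper opens to 85 mm and grips with 20 to 120 N. Pads are 22 mm wide; open, the fingers measure 114 mm over their backs; the gripper's body (76 mm by 85 mm) begins 54 mm behind the grasp point. The pads swing forward as they close: fully open they stand 13 mm farther back than shut.
Start: joints at [-86.419, 21.807, 74.336, -0, 83.858, -12.336], TCP at [0.151, -0.529, 0.231] pointing down, gripper open.
Joint ranges: [-178.18, 178.18], [-50.72, 133.34], [12.68, 142.11], [-81.47, 261.47], [9.98, 163.14], [-165.26, 165.26]. Speed limits (degrees/s): [136.94, 136.94, 180, 180, 180, 180].

## Interface

Orientations are given as a 3x3 rotation matrix whose columns are the frame's x, y, z axes.
In Python, from rig import manip gives the robot as it stands. The module is installed in compiled form; this text tells all that it offers. Calls block until the motion is done:
- manip.move_pose(position, orientation): joint-space move of the TCP to a pose.
- manip.move_linear(position, frame=None, max_speed=0.15, threshold=None): straight line of the TCP; frame=None keeps the orientation; max_speed is the mean speed in m/s. With threshold (N) it stops when the force on the tool has changed by that much, and returns True; else False.
- manip.move_j(angles): joint-space move.
- manip.command_gripper(opening): finger opening in m; the grip force is fixed at half the most; returns when the fingers have stopped.
- manip.dwell(seconds).
- manip.solve_ik(position, orientation): joint angles nearest the present ones, or None.
- manip.read_camera(name): name is "scene" or "top" or "wrist"; returns a dict with "frame" (400x640x3 uint8, red, green, blue), "K" (3x3 intrinsics, pixels), "R" (3x3) and "t" (3): a world point X has camera coordinates R X + t. Camera axes: x right, y down, z forward; pixel columns grow to the right and rows downward; lengths in m; the calibration is good to about 2 mm. A picture is of the moment at which its call begins. There is no depth.
A pose or a line that the arm cannot do raises manip.PlanningError and nothing moves.
- manip.hand_in(): hands the job in; it is judged then, once.
Trained networks look in a picture, given as the dict that the camera call returned (one of the last four; its "shot" number tells which), for a name from the list of things; names that differ only in an ending like _2 or _b are one class to them, and where a whole thing is asked for, a point or a joint stands for the part that bears it (a point fixed in the world has none). Each returns a list of dicts, best first, with "score" (0 to 1); they miss things now and then, are a little off and sometimes report something else, mostly with a low value. They report only what shows in the picture. A call takes as long as a camera call.
- manip.masks_of(picture, label): "region" (400x640 bool, what is visible of it) and "point" ([column, row] in pixels, amid what is visible of it).
- manip.place_of(picture, label): "point" ([column, row] in pixels: a listed point, or the origin of a listed thing).
Readings, each from a call of its own:
- manip.get_time_s(): time.
- manip.get_qpos(): joint angles.
- manip.get_joint_vel(): joint speeds.
- manip.get_joint_torque(): joint torques, N m.
- manip.get_ee_pos(): TCP position.
- manip.get_ee_rot(): TCP orientation.
- manip.get_wrist_force(): force on the tool from outside, world axes, zero at the start.
- manip.get_wrist_torque(): the same for the moment, N m.
- manip.get_grip_width(): finger opening in m.
- manip.get_grasp_force(): force on a finger pad.
Only numpy, scipy, OpenCV 4.12 (cv2) and the standard library are available. Lean on these libraries where they do the work, as an engineer would, in place of code of your own. Each camera call takes 0.05 s, during which the arm holds its last target. There are 200 camera calls.

## Working session

There is one attempt and no reset: what is moved stays moved. The work goes in short steps, each a Python script; the robot and the scene stay as the last script left them, time stands still between calls to the robot, and variables do not carry over. Pictures are saved under pics/ and viewed, at most 14 in all, crops included, and the job is handed in when it is done.

```bash
mkdir -p pics; cat > h.py <<'E'
import numpy as np, cv2
from rig import manip as m
def save(p,n): cv2.imwrite(f'pics/{n}.png',p['frame'][:,:,::-1])
def ray(p,px,z):
    K,R,t=map(np.array,(p['K'],p['R'],p['t']))
    d=R.T@np.linalg.inv(K)@np.array([px[0],px[1],1.]); c=-R.T@t
    return c+d*(z-c[2])/d[2]
def proj(p,X):
    c=np.array(p['R'])@np.array(X)+np.array(p['t']); u=np.array(p['K'])@c; return u[:2]/u[2]
def down(deg):  # tool down, tool y (closing line) at angle deg from world x
    a=np.radians(deg); y=np.array([np.cos(a),np.sin(a),0]); z=np.array([0,0,-1.]); return np.column_stack([np.cross(y,z),y,z])
E
python3 - <<'E'
from h import *
for n in('top','scene'):
    p=m.read_camera(n); save(p,n+'0')
    print(n,np.round(-np.array(p['R']).T@p['t'],3))
    for l,z in dict(module=0,module_plug=.012,ground_plate=0,plate_plug=0,weight1=.006,probe=.075,stand=0,reel=0,screwdriver=.01,spare_board=0).items():
        print(l,[(round(d['score'],2),np.round(d['point']).tolist(),np.round(ray(p,d['point'],z)[:2],3).tolist()) for d in m.place_of(p,l)][:4])
E
```

```text
top [ 0.52  -0.032  1.239]
module [(0.79, [205.0, 228.0], [0.493, 0.264]), (0.67, [195.0, 200.0], [0.565, 0.291])]
module_plug [(0.76, [188.0, 263.0], [0.406, 0.305])]
ground_plate [(0.6, [297.0, 210.0], [0.535, 0.032])]
plate_plug [(0.71, [305.0, 250.0], [0.434, 0.013]), (0.37, [274.0, 115.0], [0.778, 0.09])]
weight1 [(0.72, [437.0, 191.0], [0.58, -0.321]), (0.71, [390.0, 164.0], [0.651, -0.204])]
probe [(0.48, [504.0, 230.0], [0.483, -0.463]), (0.18, [169.0, 246.0], [0.452, 0.331])]
stand [(0.57, [490.0, 226.0], [0.49, -0.455])]
reel [(0.55, [271.0, 118.0], [0.772, 0.097])]
screwdriver [(0.89, [348.0, 118.0], [0.769, -0.101])]
spare_board [(0.75, [221.0, 131.0], [0.739, 0.224]), (0.64, [438.0, 191.0], [0.58, -0.325])]
scene [ 1.011 -0.34   0.826]
module [(0.74, [387.0, 143.0], [0.489, 0.274]), (0.72, [378.0, 156.0], [0.516, 0.218])]
module_plug [(0.71, [377.0, 121.0], [0.407, 0.297])]
ground_plate [(0.61, [327.0, 188.0], [0.528, 0.027])]
plate_plug [(0.62, [305.0, 165.0], [0.427, 0.018]), (0.41, [216.0, 263.0], [0.568, -0.324])]
weight1 [(0.95, [275.0, 262.0], [0.646, -0.205]), (0.79, [219.0, 262.0], [0.573, -0.318])]
probe [(0.75, [136.0, 250.0], [0.483, -0.459]), (0.62, [378.0, 154.0], [0.556, 0.171])]
stand [(0.61, [149.0, 267.0], [0.489, -0.461]), (0.47, [325.0, 189.0], [0.53, 0.018]), (0.33, [304.0, 166.0], [0.427, 0.015])]
reel [(0.63, [405.0, 243.0], [0.776, 0.094])]
screwdriver [(0.58, [342.0, 281.0], [0.775, -0.1])]
spare_board [(0.89, [433.0, 208.0], [0.739, 0.225]), (0.44, [342.0, 283.0], [0.775, -0.098]), (0.25, [152.0, 267.0], [0.493, -0.455])]
```

View pics/top0.png

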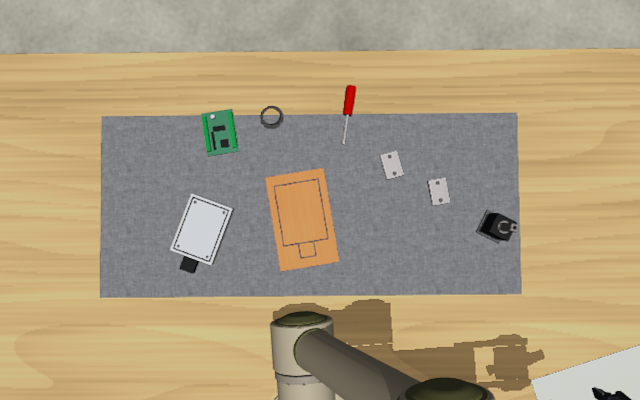

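View pics/scene0.png

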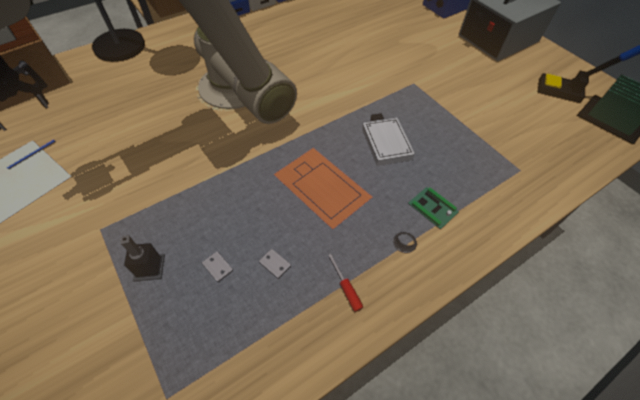

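The top view shows the module at about (203,228) with its connector at (189,265). The target outline is at (301,212) with its connector at (307,250). There are two weights at (392,165) and (438,191), and the stand is at (496,227). The scene view agrees. Next I'll measure more closely with the wrist camera.

```bash
python3 - <<'E'
from h import *
print(m.get_ee_rot().round(2).tolist() if hasattr(m.get_ee_rot(),'round') else m.get_ee_rot())
ims=[]
for n,xy,ls in [('wts',(.56,-.26),['weight1']),('stand',(.45,-.42),['probe','stand','weight1']),('tgt',(.46,.03),['ground_plate','plate_plug']),('mod',(.43,.27),['module','module_plug'])]:
    try: m.move_pose([*xy,.33],down(90+np.degrees(np.arctan2(xy[1],xy[0]))))
    except Exception as e: print(n,e); continue
    p=m.read_camera('wrist'); ims.append(cv2.resize(p['frame'],(400,250))); save(p,'w_'+n)
    print(n,'cam',np.round(-np.array(p['R']).T@p['t'],3),np.round(np.array(p['R'])[2],2))
    Z=dict(module=0,module_plug=.012,ground_plate=0,plate_plug=0,weight1=.006,probe=.075,stand=0)
    for l in ls: print(l,[(round(d['score'],2),np.round(d['point']).tolist(),np.round(ray(p,d['point'],Z[l])[:2],4).tolist()) for d in m.place_of(p,l)][:4])
    import pickle; pickle.dump(p,open(n+'.pkl','wb'))
cv2.imwrite('pics/montage.png',np.vstack([np.hstack(ims[:2]),np.hstack(ims[2:])])[:,:,::-1])
print(m.get_time_s())
E
```

```text
[[0.96, 0.27, -0.0], [0.27, -0.96, 0.0], [-0.0, -0.0, -1.0]]
wts cam [ 0.491 -0.228  0.472] [ 0.28 -0.13 -0.95]
weight1 [(0.88, [288.0, 180.0], [0.5775, -0.3255]), (0.76, [374.0, 189.0], [0.6523, -0.199])]
stand cam [ 0.395 -0.366  0.472] [ 0.22 -0.21 -0.95]
probe [(0.73, [315.0, 205.0], [0.4948, -0.4649])]
stand [(0.7, [315.0, 188.0], [0.4909, -0.4626])]
weight1 [(0.96, [495.0, 154.0], [0.6481, -0.2047]), (0.78, [413.0, 175.0], [0.5851, -0.3259])]
tgt cam [0.384 0.024 0.472] [ 0.31  0.02 -0.95]
ground_plate [(0.8, [313.0, 196.0], [0.5345, 0.0244])]
plate_plug [(0.74, [308.0, 142.0], [0.4422, 0.0106])]
mod cam [0.366 0.228 0.472] [ 0.26  0.16 -0.95]
module [(0.59, [299.0, 182.0], [0.49, 0.2644]), (0.38, [244.0, 190.0], [0.5516, 0.1911])]
module_plug [(0.55, [343.0, 152.0], [0.4052, 0.2989])]
6.925
```

View pics/montage.png

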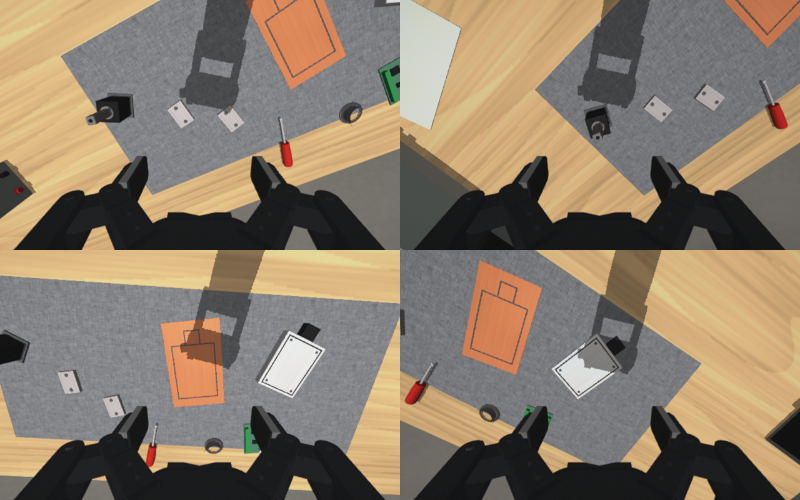

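```bash
cat >> h.py <<'E'
import pickle
from scipy.optimize import least_squares
from scipy.ndimage import map_coordinates
def world_pts(p,mask_or_pts,z):
    return np.array([ray(p,q,z)[:2] for q in mask_or_pts])
def rect_of(p,xy,z,rad=70,vmin=150,smax=45,dim=None):
    """largest bright, unsaturated blob near world xy at height z -> minAreaRect in world: centre, (long,short), yaw of the long side"""
    hsv=cv2.cvtColor(p['frame'],cv2.COLOR_RGB2HSV); u=proj(p,[*xy,z])
    mk=((hsv[:,:,2]>vmin)&(hsv[:,:,1]<smax)).astype(np.uint8)
    c=np.zeros_like(mk); cv2.circle(c,tuple(int(v) for v in u),rad,1,-1); mk&=c
    cs,_=cv2.findContours(mk,cv2.RETR_EXTERNAL,cv2.CHAIN_APPROX_NONE)
    cs=[k for k in cs if cv2.contourArea(k)>60]
    if not cs: return None
    k=max(cs,key=cv2.contourArea)
    w=np.array([ray(p,q[0],z)[:2] for q in k],np.float32)
    (cx,cy),(a,b),t=cv2.minAreaRect(w*1000); 
    if a<b: a,b,t=b,a,t+90
    return np.round([cx/1e3,cy/1e3,a/1e3,b/1e3,(t+90)%180-90],4)
def seg(a,b,n): return [np.add(a,np.subtract(b,a)*s) for s in np.linspace(0,1,n)]
BOX=[(-.075,-.055),(.075,-.055),(.075,.055),(-.075,.055)]
OUT=np.array(sum([seg(BOX[i],BOX[(i+1)%4],30) for i in range(4)],[])+seg((-.111,-.018),(-.111,.018),10)+seg((-.111,-.018),(-.075,-.018),10)+seg((-.111,.018),(-.075,.018),10))
def fit_outline(ps,x0):
    D=[]
    for p in ps:
        hsv=cv2.cvtColor(p['frame'],cv2.COLOR_RGB2HSV)
        c=((hsv[:,:,0]<14)&(hsv[:,:,1]>120)&(hsv[:,:,2]>150)).astype(np.uint8)
        cc=cv2.morphologyEx(c,cv2.MORPH_CLOSE,np.ones((9,9)))
        u=proj(p,[*x0[:2],0]); n,l=cv2.connectedComponents(cc)
        ins=cv2.erode((l==l[int(u[1]),int(u[0])]).astype(np.uint8),np.ones((7,7)))
        D.append(cv2.distanceTransform((1-(ins&(1-c))).astype(np.uint8),cv2.DIST_L2,5))
    def f(x):
        ca,sa=np.cos(x[2]),np.sin(x[2]); W=np.c_[x[0]+ca*OUT[:,0]-sa*OUT[:,1],x[1]+sa*OUT[:,0]+ca*OUT[:,1]]
        return np.concatenate([map_coordinates(d,np.array([proj(p,[*w,0])[::-1] for w in W]).T,order=1,mode='nearest') for p,d in zip(ps,D)])
    r=least_squares(f,x0,loss='soft_l1',diff_step=1e-3,x_scale=[.01,.01,.05]); return r.x,np.sqrt(np.mean(r.fun**2))
E
python3 - <<'E'
from h import *
L=lambda n:pickle.load(open(n+'.pkl','rb'))
t=m.read_camera('top'); t['frame']=cv2.imread('pics/top0.png')[:,:,::-1].copy(); pickle.dump(t,open('top.pkl','wb'))
s=m.read_camera('scene'); s['frame']=cv2.imread('pics/scene0.png')[:,:,::-1].copy(); pickle.dump(s,open('scene.pkl','wb'))
x0=[.532,.027,np.radians(8)]
for ps in (['mod'],['top'],['scene'],['mod','top','scene']):
    x,r=fit_outline([L(n) for n in ps],x0); print(ps,x[:2].round(4),np.degrees(x[2]).round(2),round(r,2))
for n in('tgt','top','scene'):
    print(n,'mod',rect_of(L(n),(.49,.264),.03))
for n in('wts','stand','tgt','top','scene'):
    print(n,'w',*[rect_of(L(n),xy,.012,rad=28) for xy in((.58,-.323),(.65,-.202))])
E
```

```text
['mod'] [0.5323 0.0223] 9.1 0.52
['top'] [0.5416 0.0762] 23.96 1.01
['scene'] [0.5304 0.0229] 9.1 0.02
['mod', 'top', 'scene'] [0.5327 0.0224] 9.06 2.1
tgt mod [  0.4926   0.2677   0.1507   0.1109 -20.7876]
top mod [  0.4919   0.2687   0.1501   0.111  -20.8617]
scene mod [  0.4918   0.2674   0.1241   0.0857 -20.6012]
wts w [ 0.5814 -0.3255  0.0642  0.0441  9.5749] [ 0.6496 -0.2078  0.0636  0.044  15.3449]
stand w [ 0.5817 -0.3257  0.0627  0.0436  9.7625] [ 0.6492 -0.2077  0.0628  0.0427 15.443 ]
tgt w [ 0.5813 -0.3252  0.0647  0.0437  9.407 ] [ 0.6493 -0.2075  0.0646  0.044  15.0224]
top w [ 0.581  -0.3258  0.0653  0.0434  9.253 ] [ 0.6489 -0.2078  0.0649  0.0433 15.0861]
scene w None None
```

```bash
cat >> h.py <<'E'
TG=np.array([.532,.0225,np.radians(9.1)])
def at(pose,x,y=0): c,s=np.cos(pose[2]),np.sin(pose[2]); return np.array([pose[0]+c*x-s*y,pose[1]+s*x+c*y])
E
cat > slide.py <<'E'
from h import *
import sys
def slide(M,T,v=.06):
    ps=at(M,-.093); pe=at(T,-.093)
    f0,f1=down(90+np.degrees(M[2])),down(90+np.degrees(T[2]))
    m.move_pose([*ps,.12],f0); m.command_gripper(.06)
    m.move_linear([*ps,.004],f0,max_speed=.08,threshold=8); print('z',m.get_ee_pos()[2])
    m.command_gripper(0); print('grip',m.get_grip_width(),m.get_grasp_force())
    z=m.get_ee_pos()[2]
    m.move_linear([*pe,z],f1,max_speed=v); m.dwell(.4)
    print('wf',np.round(m.get_wrist_force(),1)); m.command_gripper(.06)
    m.move_linear([*pe,.14],max_speed=.15)
    print(m.get_time_s())
def look(tag):
    m.move_pose([.40,.25,.33],down(90+32)); p=m.read_camera('wrist'); pickle.dump(p,open(tag+'.pkl','wb')); save(p,tag)
    t=m.read_camera('top'); pickle.dump(t,open(tag+'t.pkl','wb')); save(t,tag+'t')
    s=m.read_camera('scene')
    for q in(p,t,s): print('mod',rect_of(q,TG[:2],.03))
E
python3 - <<'E'
from slide import *
slide(np.array([.4922,.268,np.radians(-20.8)]),TG); look('a1')
E
```

```text
z 0.004376212435156356
grip 0.03483254039840783 61.00701570510864
wf [-1.   6.2 -0.7]
17.1833
mod [0.531  0.0234 0.1494 0.1085 9.1691]
mod [0.5313 0.0232 0.1506 0.1104 9.1376]
mod [0.5313 0.022  0.1248 0.086  9.0805]
```

View pics/a1.png

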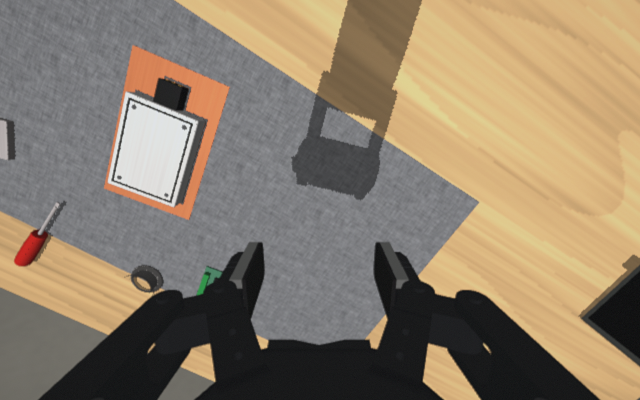

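The module lies on its outline at about (155,150) px and measures (0.531, 0.023, 9.1°). The weights are next.

```bash
cat > wt.py <<'E'
from h import *
MD=np.array([.5312,.0230,np.radians(9.13)])
def weights():
    m.move_pose([.50,-.25,.33],down(90-27)); p=m.read_camera('wrist'); out=[]
    for d in m.place_of(p,'weight1'):
        r=rect_of(p,ray(p,d['point'],.006)[:2],.012,rad=28)
        if r is not None and abs(r[2]-.064)<.005 and abs(r[3]-.044)<.004 and r[1]<-.08 and all(np.hypot(*(r[:2]-o[:2]))>.03 for o in out): out.append(r)
    print('weights',out); return p,out
def pick(r):
    f=down(90+r[4]); m.move_pose([*r[:2],.10],f); m.command_gripper(.054)
    m.move_linear([*r[:2],.02],f,max_speed=.1)
    hit=m.move_linear([*r[:2],-.006],f,max_speed=.02,threshold=4); z=m.get_ee_pos()[2]
    m.move_linear([*r[:2],z+.0025],f,max_speed=.02)
    m.command_gripper(0); zg=m.get_ee_pos()[2]; print('hit',hit,z,'grip',m.get_grip_width(),m.get_grasp_force(),zg)
    m.move_linear([*r[:2],.14],max_speed=.12); print('lifted',m.get_grip_width(),m.get_grasp_force())
    return zg
def place(zg,level,T=MD):
    f=down(90+np.degrees(T[2])); m.move_pose([*T[:2],.16],f); zt=zg+.03+.012*level
    m.move_linear([*T[:2],zt+.012],f,max_speed=.08)
    hit=m.move_linear([*T[:2],zt-.002],f,max_speed=.015,threshold=3); print('place',hit,m.get_ee_pos()[2]-zt)
    m.dwell(.2); m.command_gripper(.060); m.move_linear([*T[:2],.17],f,max_speed=.1)
E
python3 - <<'E'
from wt import *
p,w=weights(); save(p,'wts1')
if w:
    zg=pick(w[0]); p=m.read_camera('top'); save(p,'held')
    if m.get_grip_width()>.038: place(zg,0)
print(m.get_time_s())
p,w=weights()
for c in('top','scene'): p=m.read_camera(c); save(p,'pl1'+c)
E
```

```text
weights [array([ 0.5818, -0.3253,  0.0638,  0.0438,  9.5442]), array([ 0.6497, -0.2077,  0.0641,  0.044 , 15.9396])]
hit True -0.0036865610386882693 grip 0.042410771239095514 62.33744502067566 -0.0009644395618239113
lifted 0.042637632225684854 61.65292024612427
place True -1.51324818277003e-05
31.4667
weights [array([ 0.6498, -0.2076,  0.0645,  0.0442, 15.3903])]
```

```bash
cat >> wt.py <<'E'
def lidview(tag,z):
    m.move_pose([.43,.10,.30],down(90+15)); p=m.read_camera('wrist'); u=proj(p,[*MD[:2],.03]).astype(int)
    pickle.dump(p,open(tag+'.pkl','wb')); y0,x0=max(u[1]-90,0),max(u[0]-110,0)
    im=p['frame'].copy()
    for x,y in((.032,.022),(.032,-.022),(-.032,-.022),(-.032,.022)):
        q=proj(p,[*at(MD,x,y),z]); cv2.circle(im,tuple(int(round(v*1)) for v in q),1,(255,0,0),-1)
    c=cv2.resize(im[y0:y0+180,x0:x0+220],None,fx=3,fy=3,interpolation=cv2.INTER_CUBIC); cv2.imwrite(f'pics/{tag}.png',c[:,:,::-1])
    print([(round(d['score'],2),ray(p,d['point'],z-.006)[:2].round(4)) for d in m.place_of(p,'weight1')][:3],'ref',MD[:2])
    print('lid',rect_of(p,MD[:2],.03))
E
python3 -c "
from wt import *
lidview('lid1',.042)"
```

```text
[(0.85, array([ 0.6288, -0.1807])), (0.82, array([0.5117, 0.0464])), (0.33, array([0.5227, 0.0746]))] ref [0.5312 0.023 ]
lid [0.5351 0.028  0.1397 0.1    9.06  ]
```

View pics/lid1.png

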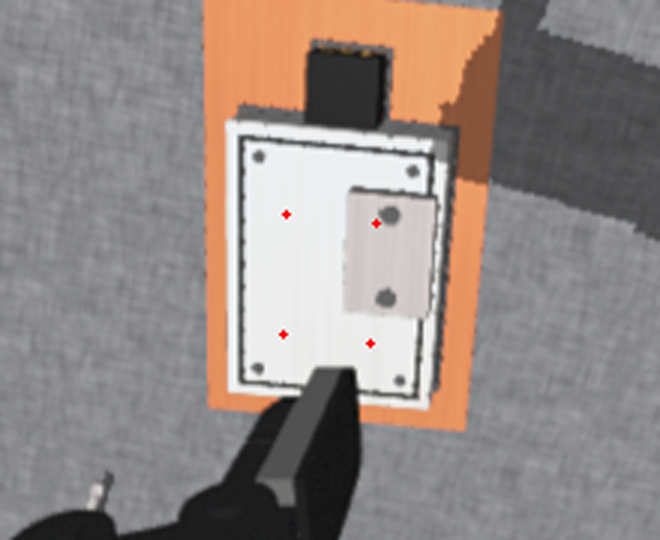

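The weight sits about 3 cm off the centre, probably from the knock the task warned about. The corners in the crop are (350,188), (438,196), (430,317) and (342,308). I'll measure it, re-grip it and put it on the middle.

```bash
cat >> wt.py <<'E'
def quad(p,cr,z):
    u=proj(p,[*MD[:2],.03]).astype(int); o=np.array([max(u[0]-110,0),max(u[1]-90,0)])
    w=np.array([ray(p,np.array(c)/3+o-.33,z)[:2] for c in cr],np.float32)
    (cx,cy),(a,b),t=cv2.minAreaRect(w*1000)
    if a<b: a,b,t=b,a,t+90
    return np.array([cx/1e3,cy/1e3,a/1e3,b/1e3,(t+90)%180-90])
def repick(r,zt):
    f=down(90+r[4]); m.move_pose([*r[:2],.12],f); m.command_gripper(.056)
    hit=m.move_linear([*r[:2],zt+.0005],f,max_speed=.05,threshold=5); print('hit',hit,m.get_ee_pos()[2])
    m.command_gripper(0); print('grip',m.get_grip_width(),m.get_grasp_force()); z=m.get_ee_pos()[2]
    m.move_linear([*r[:2],z+.05],f,max_speed=.08)
E
python3 - <<'E'
from wt import *
p=pickle.load(open('lid1.pkl','rb')); r=quad(p,[(350,188),(438,196),(430,317),(342,308)],.042); print(r)
t=m.read_camera('top'); s=m.read_camera('scene'); print('mod',rect_of(t,MD[:2],.03),rect_of(s,MD[:2],.03))
repick(r,.029); 
if m.get_grip_width()>.038: place(-.001,0)
lidview('lid2',.042); print(m.get_time_s())
E
```

```text
[0.50909164 0.05015532 0.06407589 0.04472674 8.56046963]
mod [0.5312 0.0232 0.1506 0.1106 8.9454] [0.5311 0.0217 0.1246 0.0859 9.8086]
hit False 0.029694088030887956
grip 0.0422847056004329 61.571481227874756
place True 0.0011002857729040666
[(0.87, array([ 0.6231, -0.1795])), (0.66, array([0.5358, 0.0213])), (0.63, array([0.7059, 0.2167]))] ref [0.5312 0.023 ]
lid [0.532  0.0227 0.1318 0.0916 9.173 ]
44.1917
```

View pics/lid2.png

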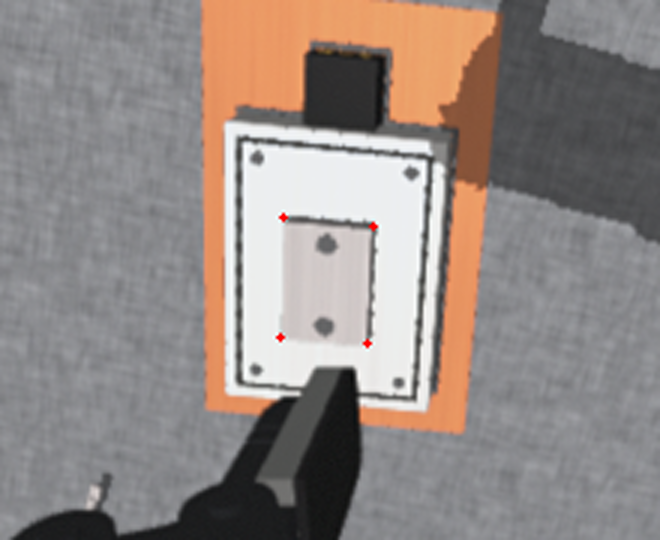

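The weight is centred and aligned with the red reference marks. Next comes the second plate.

```bash
python3 - <<'E'
from wt import *
p,w=weights()
if w:
    zg=pick(w[0])
    if m.get_grip_width()>.038: place(zg,1)
lidview('lid3',.054); t=m.read_camera('top'); s=m.read_camera('scene'); print('mod',rect_of(t,MD[:2],.03),rect_of(s,MD[:2],.03))
print(m.get_time_s())
E
```

```text
weights [array([ 0.6497, -0.2077,  0.0642,  0.0441, 15.427 ])]
hit True -0.0037113575761647255 grip 0.042187747573395364 62.47578263282776 -0.0009497722097468672
lifted 0.04198279733692533 61.797659397125244
place True -4.968757843459154e-05
[(0.56, array([0.5255, 0.0275])), (0.53, array([0.5282, 0.0291]))] ref [0.5312 0.023 ]
lid [0.532  0.0227 0.1318 0.0916 9.1734]
mod [0.5312 0.0233 0.1506 0.1107 8.9454] [0.5312 0.0221 0.125  0.0859 9.0805]
57.05
```

View pics/lid3.png

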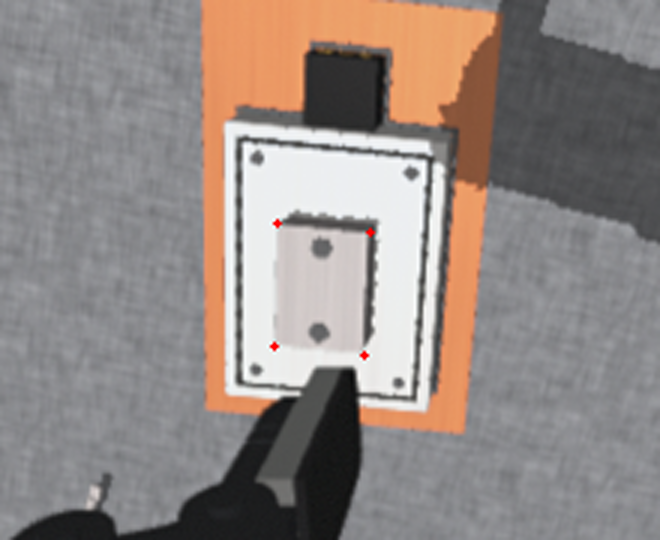

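The second plate sits squarely on the first. Next I'll look at the probe.

```bash
python3 - <<'E'
from h import *
m.move_pose([.43,-.40,.33],down(90-43)); p=m.read_camera('wrist'); pickle.dump(p,open('pr.pkl','wb'))
for l,z in(('probe',.075),('stand',0)):
  for d in m.place_of(p,l)[:2]: print(l,round(d['score'],2),np.round(d['point']),ray(p,d['point'],z)[:2].round(4))
u=proj(p,[.492,-.463,.075]).astype(int); print(u,-np.array(p['R']).T@p['t'])
c=p['frame'][u[1]-60:u[1]+60,u[0]-75:u[0]+75]
c=np.clip(255*(c/255.)**.55,0,255).astype(np.uint8)
c=cv2.resize(c,None,fx=5,fy=5,interpolation=cv2.INTER_CUBIC)
cv2.imwrite('pics/probe.png',c[:,:,::-1])
E
```

```text
probe 0.74 [317. 223.] [ 0.4967 -0.4629]
probe 0.35 [585. 180.] [ 0.7107 -0.134 ]
stand 0.77 [317. 205.] [ 0.4946 -0.461 ]
[314 220] [ 0.3752014  -0.34595396  0.472278  ]
```

View pics/probe.png

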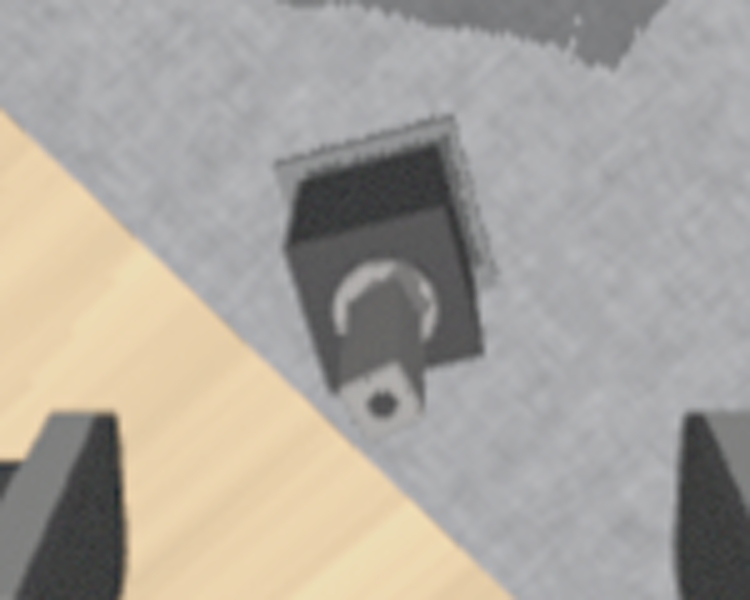

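The probe's grip top has its dot at crop (382,403) and top-face corners near (338,392), (402,360), (424,408) and (370,440). The stand's top corners are at (288,247), (448,205) and (483,352).

```bash
python3 - <<'E'
from h import *
p=pickle.load(open('pr.pkl','rb'))
W=lambda c,z:ray(p,np.array(c)/5+[239-.4,160-.4],z)[:2]
A,B,C=[W(c,.075) for c in((288,247),(448,205),(483,352))]
ang=lambda v:np.degrees(np.arctan2(v[1],v[0]))%90
print('stand',(A+C)/2,np.linalg.norm(A-B),np.linalg.norm(B-C),ang(B-A),ang(C-B))
G=[W(c,.143) for c in((338,392),(402,360),(424,408),(370,440))]
print('grip',W((382,403),.143),np.mean(G,0),[(np.linalg.norm(G[i]-G[i-1]).round(4),ang(G[i]-G[i-1]).round(1)) for i in range(4)])
print('collar',W((385,308),.081))
# enhanced large crop of grip top
c=p['frame'][160+65:160+95,239+58:239+95]; c=cv2.resize(c,None,fx=16,fy=16,interpolation=cv2.INTER_CUBIC); cv2.imwrite('pics/grip.png',c[:,:,::-1])
E
```

```text
stand [ 0.49214162 -0.4599587 ] 0.049244428694700415 0.0485445988177457 62.590795463543266 60.36768270144943
grip [ 0.49200935 -0.46068169] [ 0.49168747 -0.45986699] [(np.float64(0.0158), np.float64(77.7)), (np.float64(0.0186), np.float64(75.7)), (np.float64(0.0146), np.float64(69.9)), (np.float64(0.0166), np.float64(80.4))]
collar [ 0.49187128 -0.4603235 ]
```

View pics/grip.png

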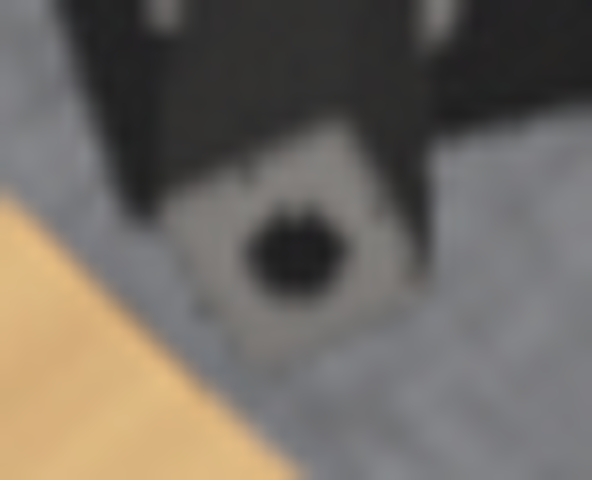

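```bash
cat > pr.py <<'E'
from h import *
from wt import MD
P=np.array([.4920,-.4604]); F=down(73); ZG=.093
E
python3 - <<'E'
from pr import *
c=[ray(pickle.load(open('pr.pkl','rb')),np.array(q)/16+[296.5,224.5],.143)[:2] for q in((160,200),(345,115),(430,280),(260,365))]
e=[np.degrees(np.arctan2(*(c[i]-c[i-1])[::-1]))%90 for i in range(4)]; print(np.round(e,1),np.mean(c,0))
m.move_pose([*P,.22],F); m.command_gripper(.045)
print(m.move_linear([*P,ZG],F,max_speed=.06,threshold=6)); m.command_gripper(0)
print('grip',m.get_grip_width(),m.get_grasp_force(),m.get_ee_pos())
m.move_linear([*P,ZG+.10],F,max_speed=.06); print(m.get_grip_width(),m.get_grasp_force())
m.move_linear([*at(MD,-.067,.047),.193],F,max_speed=.15)
ims=[]
for n in('top','scene','wrist'):
    p=m.read_camera(n); e=m.get_ee_pos(); u=proj(p,[e[0],e[1],e[2]-.078])
    print(n,'expected',u.round(1),[(round(d['score'],2),np.round(d['point'],1)) for d in m.place_of(p,'probe_tip')][:2])
    im=p['frame'].copy(); cv2.circle(im,tuple(u.round().astype(int)),1,(255,0,255),-1); a,b=int(u[0]),int(u[1])
    im=cv2.copyMakeBorder(im,60,60,60,60,cv2.BORDER_CONSTANT)[b:b+120,a:a+120]; ims.append(cv2.resize(im,(265,265),interpolation=cv2.INTER_CUBIC))
cv2.imwrite('pics/tip.png',np.hstack(ims)[:,:,::-1]); print(m.get_time_s())
E
```

```text
[75.4 73.7 72.3 76.1] [ 0.49147987 -0.45988416]
False
grip 0.017201414598586862 58.461018204689026 [ 0.49202136 -0.46042858  0.09318245]
0.017241474951300958 58.40460956096649
top expected [283.1 243.8] []
scene expected [323.2 137.9] [(0.75, array([322.7, 138.9]))]
wrist expected [318.1 203.6] [(0.95, array([320.5, 204. ]))]
68.2833
```

View pics/tip.png

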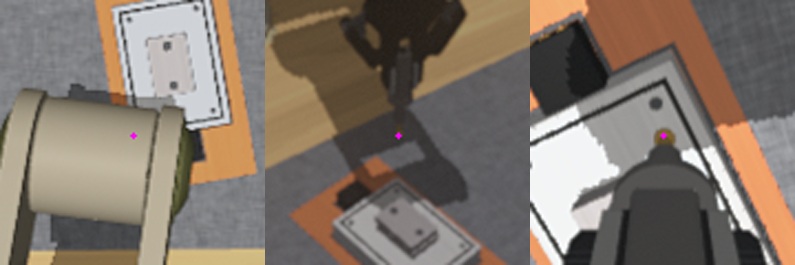

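The probe hangs straight, with its tip within about 2 mm of where I expect it (seen in the wrist crop at the magenta dot). I'll run the scan now.

```bash
python3 - <<'E'
from pr import *
S=[(-.067,.047),(0,.047),(.067,.047),(.067,0),(.067,-.047),(0,-.047),(-.067,-.047)]
z=.030+.0025+.0782
m.move_linear([*at(MD,*S[0]),z+.02],F,max_speed=.08)
print(m.move_linear([*at(MD,*S[0]),z],F,max_speed=.02,threshold=5)); m.dwell(.6)
for i,s in enumerate(S):
    if i: m.move_linear([*at(MD,*s),z],F,max_speed=.02); m.dwell(.5)
    p=m.read_camera('wrist'); d=[d for d in m.place_of(p,'probe_tip') if d['score']>.5]
    k=m.place_of(p,f'seam{i}')
    print(i,m.get_ee_pos().round(4),(ray(p,d[0]['point'],.0325)[:2]-at(MD,*s)).round(4) if d else None,(ray(p,k[0]['point'],.03)[:2]-at(MD,*s)).round(4) if k else None)
    if i in(0,4): save(p,f'seam{i}')
m.move_linear([*at(MD,*S[-1]),.193],F,max_speed=.1)
m.move_linear([*P,ZG+.10],F,max_speed=.15)
m.move_linear([*P,ZG+.065],F,max_speed=.06)
print('hit',m.move_linear([*P,ZG+.0005],F,max_speed=.03,threshold=5),m.get_ee_pos(),m.get_time_s())
E
```

```text
False
0 [0.4576 0.0588 0.1107] [0.0013 0.0009] [ 0.1381 -0.0279]
1 [0.5238 0.0694 0.1107] [-0.0011  0.0002] [-0.0503 -0.1022]
2 [0.5899 0.08   0.1107] [ 0.0002 -0.0005] [ 0.0075 -0.0467]
3 [0.5973 0.0336 0.1107] [-0.0028  0.0008] [-0.1405  0.026 ]
4 [ 0.6048 -0.0128  0.1107] [-0.0014  0.0016] [-0.0067  0.0465]
5 [ 0.5387 -0.0234  0.1107] [-0.0006  0.0021] [0.0499 0.102 ]
6 [ 0.4725 -0.034   0.1107] [-0.002   0.0018] [-0.0161  0.0938]
hit False [ 0.49202798 -0.46044159  0.09362659] 101.0083
```

View pics/seam4.png

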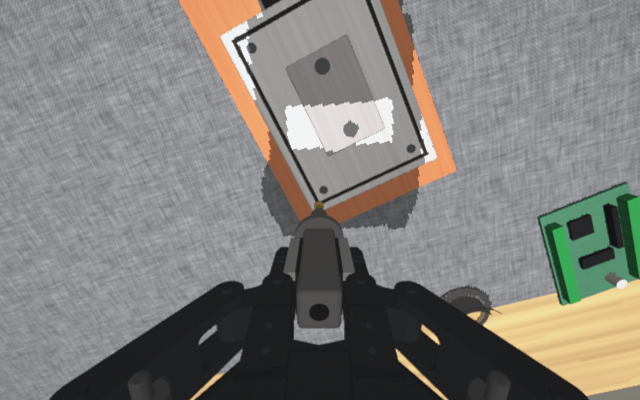

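At point 4 the tip (319,205) sits on the seam corner. Now I'll release the probe, back off and check.

```bash
python3 - <<'E'
from pr import *
m.command_gripper(.045); m.move_linear([*P,.25],F,max_speed=.08)
m.move_pose([.43,-.40,.33],down(90-43)); m.dwell(.3); p=m.read_camera('wrist')
print('probe',[ray(p,d['point'],.075)[:2].round(4) for d in m.place_of(p,'probe')][:1])
u=proj(p,[*P,.075]).astype(int); a=cv2.resize(p['frame'][u[1]-60:u[1]+60,u[0]-60:u[0]+60],(360,360),interpolation=cv2.INTER_CUBIC)
t=m.read_camera('top'); s=m.read_camera('scene'); print('mod',rect_of(t,MD[:2],.03),rect_of(s,MD[:2],.03))
u=proj(t,[*MD[:2],.05]).astype(int); b=cv2.resize(t['frame'][u[1]-50:u[1]+50,u[0]-60:u[0]+60],(432,360),interpolation=cv2.INTER_CUBIC)
cv2.imwrite('pics/fin.png',np.hstack([a,b])[:,:,::-1])
E
```

```text
probe [array([ 0.4988, -0.4637])]
mod [0.5312 0.0232 0.1509 0.1104 9.1376] [0.5305 0.022  0.1268 0.0866 9.1792]
```

View pics/fin.png

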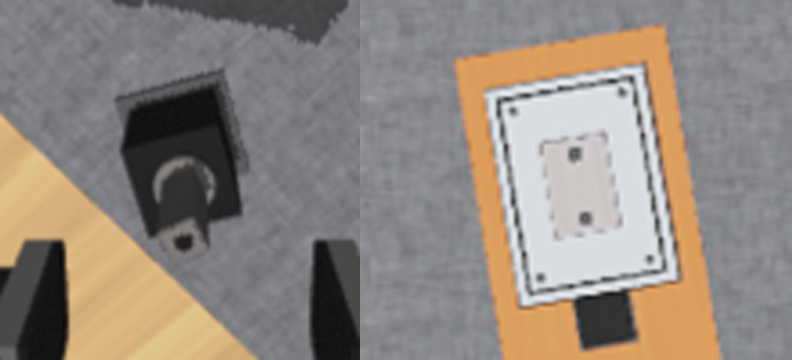

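The probe hangs in its stand as before, with its collar on the top at (185,182) and its grip top at (183,240). The pile is square in the middle of the lid, and the module is on its outline.

```bash
python3 -c "
from rig import manip as m
print(m.hand_in(), m.get_time_s())"
```

```text
the job is handed in; nothing more can be done
the job is handed in; nothing more can be done
```

I handed the job in after about 100 s, without a verdict shown: the module is on its outline, both weight plates are piled square on the lid (one had to be put back after it was found about 3 cm off), the seam was scanned in order, the probe is back in its stand, and the robot never went near the reel, screwdriver or spare board.

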